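# Pack a stockroom order into the divided tote

## Robot

A 6-joint arm with a two-finger parallel gripper is mounted at the origin on the work surface. World frame = base frame: x ahead of the robot, y to its left, z up, the work surface at z = 0. Lengths are in mm, angles in rad, forces in N, time in s.
With the tool pointing down it reaches from about 275 to 750 mm from the base axis. Payload 10.2 kg.
Tool frame: the origin (TCP) lies at the very end of the fingers, on their centre line; the grasp point (between the pads) lies 19 mm behind it; z points along the fingers, y is the line along which they close (so a half turn about z gives the same grasp; the last joint's range is limited). The gripper opens to 85 mm and grips with 20 to 120 N. Pads are 22 mm wide; open, the fingers measure 114 mm over their backs; the gripper's body (76 mm by 85 mm) begins 54 mm behind the grasp point. The pads swing forward as they close: fully open they stand 13 mm farther back than shut.
Start: joints at [-1.354, 0.313, 1.498, -0, 1.331, -0.223], TCP at [223.512, -475.051, 231.294] pointing down, gripper open.
Joint ranges: [-2.94, 2.94], [-0.97, 2.17], [0.19, 2.56], [-1.23, 4.37], [0.02, 3.11], [-2.88, 2.88]. Speed limits (rad/s): [2.39, 2.39, 3.01, 3.14, 3.14, 3.14].

## Interface

Orientations are given as a unit quaternion [w, x, y, z].
In Python, from rig import ctrl, optics gives the robot as it stands. The module is installed in compiled form; this text tells all that it offers.
- The arm moves only by the shell command python3 -m handwheel 'ROWS' [FORCE]. ROWS is JSON, a list that holds one entry, the list of rows, each a list of 5 numbers: the gripper command: -1 is fully open, 1 is shut, values between are in proportion, then the shift along the world's x, y, z in units of 50 mm (1.0 is 50 mm), then the turn about the world's z in units of 8 degrees (1.0 is 8 degrees). In form: [[[gripper, tx, ty, tz, twist], ...]]. A call has 1 to 10 rows; each row shifts and turns the commanded pose from where the row before left it; what a row does not reach is not made up. A row lasts 1/10 s, in which the tool goes at most 50 mm and 8.59 degrees, less where a joint would pass 70% of its speed; a pose out of reach is approached as far as the arm can. A call is refused whole if a number of a shift passes 1 or a number of a turn 1, either way. A call with a gripper value outside its range is refused whole. The fingers move at their own pace and stop on an object; FORCE is the grip in N (left out, the last holds). Time passes only in rows, so rows that do not move let the fingers close. It gives the time, the measured TCP pose, the force, the opening and the grip force at its end, in the units of the state.
- ctrl.sense(): the state, without advancing time (a new reading comes with each control period).
- optics.capture(name): name is "scene" or "side" or "wrist"; returns a dict with "img" (400x640x3 uint8, blue, green, red), "K" (3x3 intrinsics, pixels), "R" (3x3) and "t" (3): a world point X has camera coordinates R X + t. Camera axes: x right, y down, z forward; pixel columns grow to the right and rows downward; lengths in mm; the calibration is good to about 2 mm. A picture is of the moment at which its call begins. There is no depth.
- ctrl.finish_job(): hands the job in; it is judged then, once.
The state is a dict: "time_s": time; "joints": joint angles; "dq": joint speeds; "tau": joint torques, N m; "eef_pos": TCP position; "ee_rot": TCP orientation; "force": force on the tool from outside, world axes, zero at the start; "wrist_torque": the same for the moment, N m; "grip_width": opening from 0.0 (shut) to 1.0 (fully open); "grip_force": force on a finger pad.
Only numpy, scipy, OpenCV 4.12 (cv2) and the standard library are available. Lean on these libraries where they do the work, as an engineer would, in place of code of your own. Each camera call takes 0.05 s, during which the arm holds its last target. There are 200 camera calls.

## Task

Pack the order into the blue tote on the stockroom bench: the two bottles with pointed dropper tips each into a square pocket of the two-pocket insert, the low jar into the round pocket and the short carton into the oblong pocket, each standing upright and down on its pocket's floor. Leave the look-alikes (the flat-capped bottle, the tall jar and the long carton) standing where they are.

Things in the scene. Friction and masses are not known exactly. Their poses are not given: they have to be found in the camera images.
- dropper_1: Small white bottle with a pointed dropper tip, standing upright: body 36 mm diameter, 56 mm tall, straight-sided; above it a neck 22 mm wide to 66 mm and a cone tip ending at 88 mm. About 50 g. Origin: centre of the underside, z up; yaw has no meaning. All loose things on the bench start with centres at least 80 mm apart; a tape roll, a beaker and a rubber stopper (up to 60 mm wide, 45 mm high) stand among them.
- dropper_2: Small white bottle with a pointed dropper tip, standing upright: body 36 mm diameter, 56 mm tall, straight-sided; above it a neck 22 mm wide to 66 mm and a cone tip ending at 88 mm. About 50 g. Origin: centre of the underside, z up; yaw has no meaning. Same as dropper_1; the two are interchangeable.
- jar_low: The low amber jar with a white lid, standing: body 56 mm diameter up to 42 mm, lid 53 mm diameter, 58 mm tall in all, about 120 g. Origin: centre of the underside, z up; yaw has no meaning.
- carton_short: The short white carton with a brown band at one end, standing on a long narrow side: 30 mm wide (its x), 80 mm long (its y), 50 mm high, about 70 g. Origin: centre of the underside, z up.
- bottle_flat: Look-alike that stays: the same white bottle body (36 mm diameter, 56 mm tall) but with a broad flat screw cap 33 mm wide, 74 mm tall in all. Origin: centre of the underside.
- jar_tall: Look-alike that stays: amber jar like the low one, 56 mm diameter, but 86 mm tall. Origin: centre of the underside.
- carton_long: Look-alike that stays: carton like the short one, 30 mm (its x) by 50 mm high, but 115 mm long (its y). Origin: centre of the underside.
- rack: Grey rigid moulded insert lying in the blue tote, fixed to it: a block 90 mm (its x) by 124 mm (its y) by 20 mm high. Origin: centre of the underside (5 mm above the bench; the tote's rim is 24 mm above the bench); x runs along the tote's length, y across the tote, z up. Which of the tote's three positions it has varies. It has two square pockets, 54 mm by 54 mm and 15 mm deep with black floors, centred at y = -31 mm and y = +31 mm; their floor is at z = 5 mm.
- round_insert: Grey rigid moulded insert lying in the blue tote, fixed to it: a block 90 mm (its x) by 124 mm (its y) by 20 mm high. Origin: centre of the underside (5 mm above the bench; the tote's rim is 24 mm above the bench); x runs along the tote's length, y across the tote, z up. Which of the tote's three positions it has varies. It has one round pocket in its middle, 74 mm diameter, 15 mm deep with a black floor, which is at z = 5 mm.
- slot_insert: Grey rigid moulded insert lying in the blue tote, fixed to it: a block 90 mm (its x) by 124 mm (its y) by 20 mm high. Origin: centre of the underside (5 mm above the bench; the tote's rim is 24 mm above the bench); x runs along the tote's length, y across the tote, z up. Which of the tote's three positions it has varies. It has one oblong pocket in its middle, 48 mm (x) by 100 mm (y), 15 mm deep with a black floor, which is at z = 5 mm.
Mind the look-alikes: they are no part of the job. What is shaped like the bottle_flat but red or yellow is not meant.

How it is judged:
By the outcome, as a careful person would: the job done as asked, in the order asked, and still so for the second after the job is handed in, with the robot touching nothing.
It also fails if it takes over 120 s, if anything falls off the work surface, if the arm or the gripper's body presses on something with over 40 N, if the wrist force passes 120 N, or if a joint passes its speed limit or range.

## Working session

There is one attempt and no reset: what is moved stays moved. The work goes in short steps, Python scripts to look and compute and a shell command to move; the robot and the scene stay as the last step left them, time stands still between calls to the robot, and variables do not carry over. Pictures are saved under pics/ and viewed, at most 16 in all, crops included, and the job is handed in when it is done.

```bash
mkdir -p pics; cat > h.py <<'E'
import numpy as np, cv2
from rig import ctrl, optics
def ray(c,u,v,z):
    d=c['R'].T@np.linalg.inv(c['K'])@np.array([u,v,1.]); o=-c['R'].T@c['t']
    return (o+d*(z-o[2])/d[2])
def proj(c,X):
    p=c['K']@(c['R']@np.array(X,float)+c['t']); return p[:2]/p[2]
E
python3 - <<'E'
from h import *
for n in('scene','side','wrist'):
    c=optics.capture(n); cv2.imwrite(f'pics/{n}0.png',c['img']); print(n,(-c['R'].T@c['t']).round(), c['K'][0,0], c['R'][2].round(2))
s=ctrl.sense();print(s)
E
```

```text
scene [1490.  182.  659.] 418.5575374221151 [-0.79 -0.2  -0.58]
side [ 364. -624.  573.] 364.89165362278607 [ 0.31  0.69 -0.65]
wrist [ 289. -445.  374.] 358.00906191510444 [-0.26 -0.12 -0.96]
{'time_s': 0.15, 'joints': array([-1.35435354e+00,  3.13330665e-01,  1.49824674e+00,  3.61456114e-06,
        1.33096781e+00, -2.23380534e-01]), 'dq': array([-1.10849873e-03, -2.79111655e-03, -7.34376261e-04, -8.41255029e-05,
       -1.19264900e-03,  5.07156513e-04]), 'tau': array([ 1.96699126e-03, -4.12370360e+01, -2.59796208e+01, -1.62629181e-04,
        3.23835964e-03, -1.59311156e-05]), 'eef_pos': array([ 223.49368626, -474.85410694,  230.86778537]), 'ee_rot': array([-4.76273483e-04,  9.75916707e-01,  2.18142969e-01,  3.40749850e-06]), 'force': array([-0.46823919,  0.71158219,  0.04638091]), 'wrist_torque': array([0.01393958, 0.05921702, 0.03133419]), 'grip_force': 0.0, 'grip_width': 1.0007262813976499}
```

View pics/scene0.png

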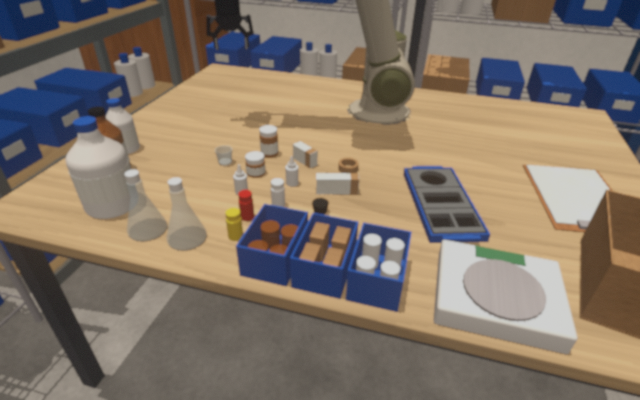

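View pics/side0.png

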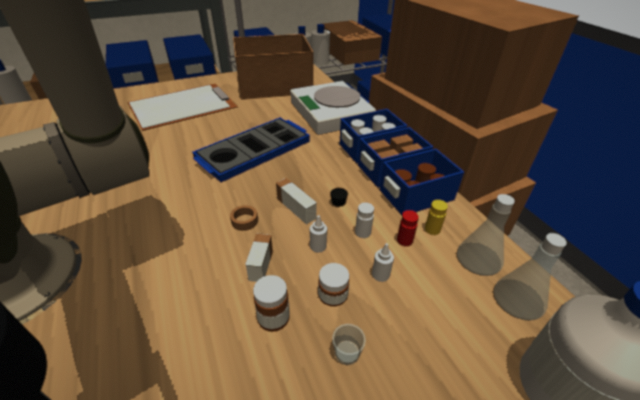

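The scene view shows the arm parked left. In the side view, the droppers are at (318,234) and (383,262), and the flat-capped bottle is at (365,219). The low jar is at (334,284), with the tall one at (271,302). The short carton is at (260,257), with the long one at (297,201). The tote runs from (222,156), the round pocket, through the oblong one at (258,140) to the two squares at (292,127).

Things that could be mistaken for the targets (side view pixels):
- **Droppers:** flat bottle (365,219), red (407,228), yellow (437,217).
- **Low jar:** tall jar (271,302).
- **Short carton:** long carton (297,201).

I'll check these in a close crop.

```bash
python3 - <<'E'
from h import *
s=cv2.imread('pics/side0.png'); 
cv2.imwrite('pics/crop1.png',cv2.resize(s[110:360,190:450],None,fx=2.4,fy=2.4,interpolation=cv2.INTER_CUBIC))
c=optics.capture('side'); d=optics.capture('scene')
# rough: base pixels
for n,u,v,z in [('drA',318,248,0),('drB',383,277,0),('flat',365,234,0),('jarlow',334,300,0),('tall',271,323,0),('short',258,274,0),('long',297,215,0),('round',222,156,10),('slot',258,140,10),('sq',292,127,10)]:
    X=ray(c,u,v,z); print(n,X.round(),proj(d,X).round())
E
```

```text
drA [ 570. -155.    0.] [291. 184.]
drB [ 656. -273.    0.] [239. 194.]
flat [ 680. -158.    0.] [276. 206.]
jarlow [ 547. -283.    0.] [252. 172.]
tall [ 427. -282.    0.] [268. 153.]
short [ 436. -171.    0.] [300. 160.]
long [565. -44.   0.] [329. 190.]
round [457. 246.  10.] [439. 184.]
slot [571. 289.  10.] [453. 210.]
sq [688. 322.  10.] [467. 242.]
```

View pics/crop1.png

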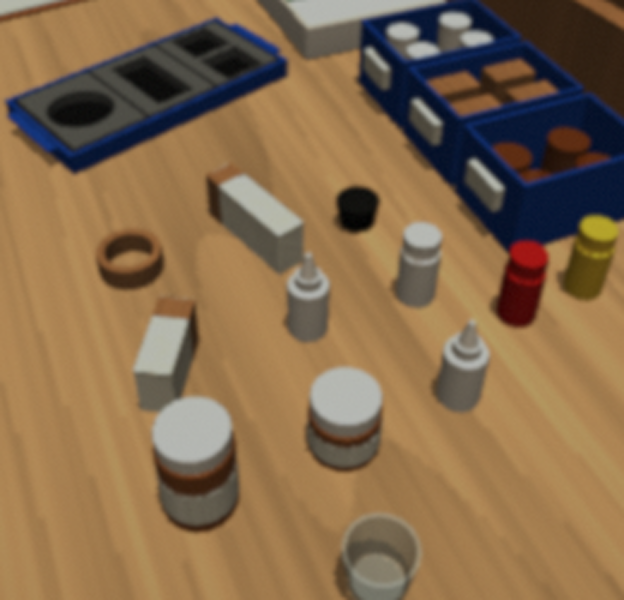

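View pics/wrist0.png

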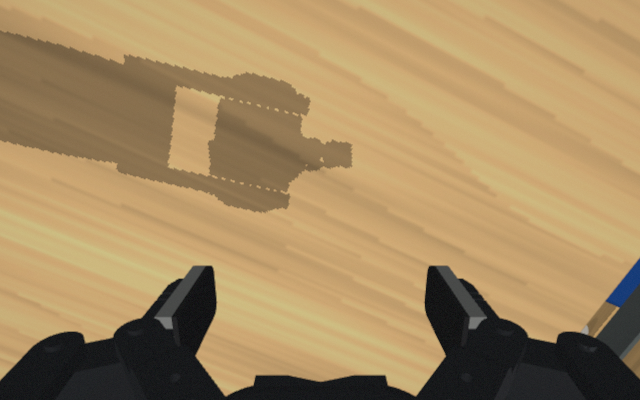

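The crop confirms it: the pointed tips are at crop (308,265) and (472,335), and the low jar is at (345,415). The short carton is at (168,350), its band at the far end. The tote pockets are round (80,108), oblong (152,80) and squares (203,40) and (235,62). The wrist view shows only bench at the moment, so I'll fly above the items for a better one.

```bash
python3 -m handwheel '[[[-1,0.45,0.6,0.3,0],[-1,0.45,0.6,0.3,0],[-1,0.45,0.6,0.3,0],[-1,0.45,0.6,0.3,0],[-1,0.45,0.6,0.3,0],[-1,0.45,0.6,0.3,0],[-1,0.45,0.6,0.2,0],[-1,0.45,0.6,0,0],[-1,0.45,0.6,0,0],[-1,0,0,0,0]]]' 40
python3 - <<'E'
from h import *
c=optics.capture('wrist'); cv2.imwrite('pics/wrist1.png',c['img']); np.savez('w1.npz',**c); print((-c['R'].T@c['t']).round())
E
```

```text
time_s: 1.25
eef_pos: [427.6, -202.1, 331.4]
ee_rot: [-0.0, 0.975, 0.22, 0.0]
force: [0.1, -0.6, 0.2]
grip_width: 1.002
grip_force: 0.0
[ 493. -172.  475.]
```

View pics/wrist1.png

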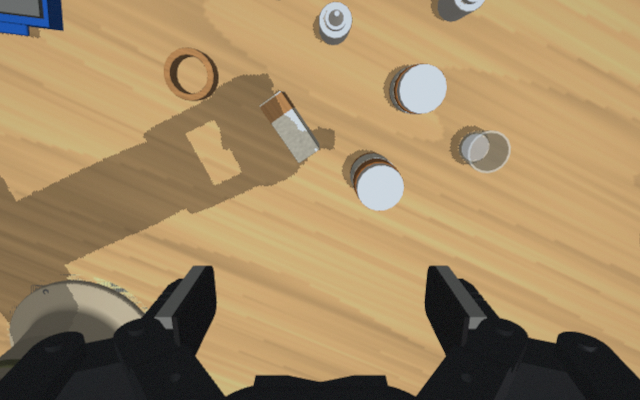

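The view shows the low jar lid at (421,89), the tall jar at (380,187), the short carton at (290,127) with its band up-left, a dropper at (336,20), and the tote's corner at top left. I'll go forward for a view of everything, then over the tote.

```bash
python3 -m handwheel '[[[-1,0.9,0,0,0],[-1,0.9,0,0,0],[-1,0.4,0,0,0],[-1,0,0,0,0],[-1,0,0,0,0]]]'
python3 - <<'E'
from h import *
c=optics.capture('wrist'); cv2.imwrite('pics/wrist2.png',c['img']); np.savez('w2.npz',**c)
E
python3 -m handwheel '[[[-1,0,0.9,0,0],[-1,0,0.9,0,0],[-1,0,0.9,0,0],[-1,0,0.9,0,0],[-1,0,0.9,0,0],[-1,0,0.9,0,0],[-1,0,0.9,0,0],[-1,-0.5,0,0,0],[-1,0,0,0,0],[-1,0,0,0,0]]]'
python3 - <<'E'
from h import *
c=optics.capture('wrist'); cv2.imwrite('pics/wrist3.png',c['img']); np.savez('w3.npz',**c)
E
```

```text
time_s: 1.8
eef_pos: [535.4, -205.8, 330.9]
ee_rot: [-0.0, 0.976, 0.218, -0.0]
force: [0.9, 0.5, -0.7]
grip_width: 0.999
grip_force: 0.0
time_s: 2.85
eef_pos: [510.7, 109.2, 332.1]
ee_rot: [0.0, 0.976, 0.218, 0.001]
force: [0.2, -0.4, -0.6]
grip_width: 0.997
grip_force: 0.0
```

View pics/wrist2.png

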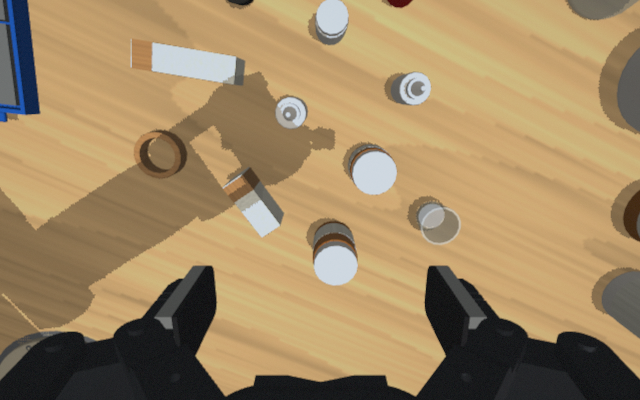

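View pics/wrist3.png

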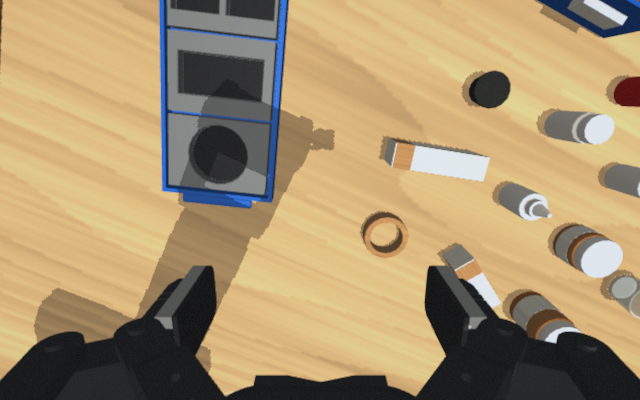

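View 2 shows shoulder circles for the droppers at (290,112) and (411,88), the low jar lid at (375,172), and the short carton around (253,203). View 3 shows the tote with round (217,154), oblong (222,76) and the squares cut off at the top. I'll go further out for the tote and measure with masks.

```bash
python3 -m handwheel '[[[-1,0.8,0.4,0,0],[-1,0.8,0.4,0,0],[-1,0.4,0.4,0,0],[-1,0,0,0,0],[-1,0,0,0,0]]]'
python3 - <<'E'
from h import *
c=optics.capture('wrist'); cv2.imwrite('pics/wrist4.png',c['img']); np.savez('w4.npz',**c)
w=dict(np.load('w2.npz')); im=w['img'].astype(int); b,g,r=im[...,0],im[...,1],im[...,2]
m=((b>150)&(r-b<25)).astype(np.uint8)
cs,_=cv2.findContours(m,cv2.RETR_EXTERNAL,cv2.CHAIN_APPROX_NONE)
for k in cs:
    if cv2.contourArea(k)<150: continue
    (x,y),rad=cv2.minEnclosingCircle(k); R=cv2.minAreaRect(k)
    print('white',cv2.contourArea(k),(round(x),round(y)),round(rad,1),[ray(w,*p,50).round(1)[:2].tolist() for p in cv2.boxPoints(R)])
    for z in(50,56,58,74,86):
        P=ray(w,x,y,z);Q=ray(w,x+rad,y,z);print('   ',z,P[:2].round(1),'diam',(2*np.linalg.norm(P-Q)).round(1))
im=c['img'].astype(int);b,g,r=im[...,0],im[...,1],im[...,2]
m=((b<45)&(g<45)&(r<45)).astype(np.uint8);m[260:]=0
cs,_=cv2.findContours(m,cv2.RETR_EXTERNAL,cv2.CHAIN_APPROX_NONE)
for k in cs:
    if cv2.contourArea(k)<300: continue
    R=cv2.minAreaRect(k); print('dark',R, ray(c,*R[0],25).round(1)[:2],[ray(c,*p,25).round(1)[:2].tolist() for p in cv2.boxPoints(R)])
m=((b>90)&(b>2*r)).astype(np.uint8);k=max(cv2.findContours(m,cv2.RETR_EXTERNAL,cv2.CHAIN_APPROX_NONE)[0],key=cv2.contourArea)
R=cv2.minAreaRect(k);print('blue',R,[ray(c,*p,24).round(1)[:2].tolist() for p in cv2.boxPoints(R)])
E
```

```text
time_s: 3.4
eef_pos: [611.4, 169.1, 330.6]
ee_rot: [0.0, 0.976, 0.218, -0.0]
force: [0.3, -0.6, -0.4]
grip_width: 0.999
grip_force: 0.0
white 1299.5 (335, 265) 21.7 [[430.8, -246.5], [454.2, -296.5], [405.4, -321.1], [381.2, -269.4]]
    50 [ 418.2 -283. ] diam 56.6
    56 [ 420.8 -281.5] diam 55.8
    58 [ 421.7 -281. ] diam 55.6
    74 [ 428.6 -276.9] diam 53.4
    86 [ 433.8 -273.9] diam 51.8
white 417.0 (432, 216) 13.2 [[535.9, -341.3], [548.5, -368.2], [523.4, -383.1], [510.6, -355.7]]
    50 [ 530.  -362.5] diam 33.0
    56 [ 531.  -359.9] diam 32.5
    58 [ 531.3 -359. ] diam 32.4
    74 [ 534. -352.] diam 31.1
    86 [ 536.1 -346.7] diam 30.2
white 918.0 (258, 214) 24.2 [[441.7, -133.9], [467.5, -147.8], [438.9, -195.3], [412.0, -181.5]]
    50 [ 440.2 -164.5] diam 60.3
    56 [ 442.5 -164.7] diam 59.4
    58 [ 443.2 -164.7] diam 59.2
    74 [ 449.3 -165.1] diam 56.9
    86 [ 453.9 -165.5] diam 55.2
white 1448.5 (374, 173) 22.4 [[548.7, -234.8], [584.6, -272.3], [548.5, -310.2], [511.0, -271.9]]
    50 [ 548.6 -272.1] diam 53.9
    56 [ 549.4 -270.8] diam 53.2
    58 [ 549.6 
[... 1511 characters left out ...]
70.77438354492188), (74.8725814819336, 32.13557434082031), 6.34019136428833) [549.8 256. ] [[514.1, 295.8], [554.9, 305.5], [584.9, 216.9], [544.6, 204.8]]
dark ((266.02899169921875, 108.50341033935547), (40.95285415649414, 22.842464447021484), 6.709836959838867) [636.2 252.5] [[615.2, 272.4], [641.2, 279.2], [656.8, 232.8], [631.0, 225.1]]
dark ((220.46951293945312, 97.77439880371094), (32.025142669677734, 33.90248107910156), 6.340191841125488) [624.5 306.9] [[598.8, 320.3], [637.3, 329.3], [649.6, 293.7], [611.3, 283.7]]
blue ((232.09017944335938, 159.00820922851562), (123.12861633300781, 247.5247344970703), 5.19442892074585) [[362.7, 300.1], [675.4, 373.0], [724.2, 241.0], [419.3, 137.8]]
```

View pics/wrist4.png

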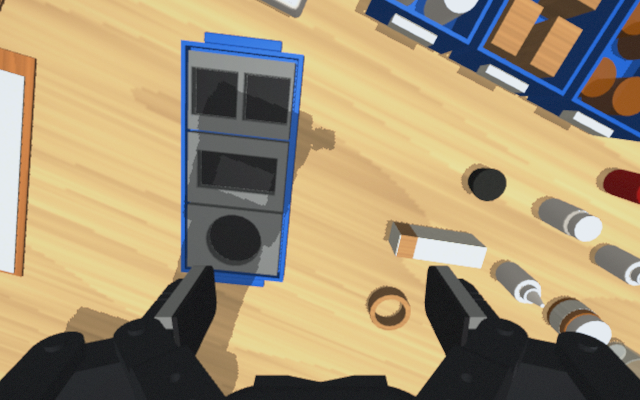

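View 4 shows the whole tote: squares centred near (215,93) and (268,99), oblong (238,173), round (234,240). I'll cast the pocket rim corners onto z = 25 and check the sizes.

```bash
python3 - <<'E'
from h import *
c=dict(np.load('w4.npz')); g=cv2.cvtColor(c['img'],cv2.COLOR_BGR2GRAY)
pk={'slot':[(202,151),(278,157),(274,195),(197,188)],'sqL':[(193,68),(239,72),(237,118),(190,115)],'sqR':[(247,73),(294,77),(289,125),(243,120)]}
for n,p in pk.items():
    q=cv2.cornerSubPix(g,np.float32(p).reshape(-1,1,2),(4,4),(-1,-1),(3,50,.01)).reshape(-1,2)
    for s in(np.array(p,float),q):
        P=np.array([ray(c,*a,25)[:2] for a in s]); e=np.roll(P,-1,0)-P
        print(n,P.mean(0).round(1),'sides',np.linalg.norm(e,axis=1).round(1),'ang',np.degrees(np.arctan2(e[:,1],e[:,0])).round(1))
print('round',[ray(c,u,v,25)[:2].round(1) for u,v in((234,240),(206,240),(262,240),(234,215),(234,265))])
w=dict(np.load('w2.npz'));print('carton band end px',proj(w,[446+40*.515,-154+40*.857,50]).round())
E
```

```text
slot [547.3 254.5] sides [95.3 50.1 99.6 49.1] ang [ -69.5 -162.8  109.7   12.1]
slot [547.3 255. ] sides [94.1 47.2 99.7 47.4] ang [ -70.7 -161.9  109.2   11.2]
sqL [626.  314.7] sides [53.9 53.1 57.1 54.4] ang [ -69.6 -161.3  111.5   15.4]
sqL [625.7 315.4] sides [52.4 52.9 55.4 54.4] ang [ -69.9 -161.5  111.5   15.4]
sqR [647.3 254.2] sides [55.5 56.1 56.4 54.7] ang [ -69.5 -162.4  109.    16.6]
sqR [646.7 256.5] sides [56.3 51.3 55.4 54.8] ang [ -72.5 -162.1  111.1   19. ]
round [array([459.1, 225.7]), array([443., 260.]), array([475.1, 191.4]), array([492.4, 238.5]), array([424.3, 212.3])]
carton band end px [232. 180.]
```

Sizes check out: the oblong measures about 48×98, the squares about 54 and the round about 74, with the tote yawed about 18.7°. That puts the squares at (626,314) and (646,255), the slot at (547,255) and the round at (459,226). Next, dropper A at (571,-153), turning by +83.5°.

```bash
python3 -m handwheel '[[[-0.4,-0.08,-0.64,0,1],[-0.4,-0.08,-0.64,0,1],[-0.4,-0.08,-0.64,0,1],[-0.4,-0.08,-0.64,0,1],[-0.4,-0.08,-0.64,0,1],[-0.4,-0.08,-0.64,0,1],[-0.4,-0.08,-0.64,0,1],[-0.4,-0.08,-0.64,0,1],[-0.4,-0.08,-0.64,0,1],[-0.4,-0.08,-0.64,0,1]]]'
python3 -m handwheel '[[[-0.4,0,0,-0.8,0.44],[-0.4,0,0,-0.8,0],[-0.4,0,0,-0.6,0],[-0.4,0,0,0,0],[-0.4,0,0,0,0]]]'
```

```text
time_s: 4.45
eef_pos: [569.7, -152.0, 332.2]
ee_rot: [0.001, 0.606, 0.796, 0.0]
force: [0.8, 1.1, -0.6]
grip_width: 0.702
grip_force: 0.0
time_s: 4.95
eef_pos: [570.9, -150.7, 223.1]
ee_rot: [0.001, 0.583, 0.812, 0.0]
force: [0.3, -1.0, 1.2]
grip_width: 0.698
grip_force: 0.0
```

```bash
python3 -m handwheel '[[[-0.4,0,-0.04,-0.8,0],[-0.4,0,0,-0.8,0],[-0.4,0,0,-0.8,0],[-0.4,0,0,-0.8,0],[-0.4,0,0,-0.6,0],[-0.4,0,0,-0.2,0],[-0.4,0,0,0,0]]]'
python3 -m handwheel '[[[1,0,0,0,0],[1,0,0,0,0],[1,0,0,0,0],[1,0,0,0,0],[1,0,0,0,0],[1,0,0,0,0]]]' 30
python3 -m handwheel '[[[1,0,0,0.5,0],[1,0,0,0.9,0],[1,0,0,0.9,0],[1,0,0,0,0]]]'
```

```text
time_s: 5.65
eef_pos: [571.6, -152.5, 22.3]
ee_rot: [0.001, 0.583, 0.813, 0.0]
force: [-0.1, 0.0, -0.0]
grip_width: 0.699
grip_force: 0.0
time_s: 6.25
eef_pos: [572.3, -152.7, 23.8]
ee_rot: [0.002, 0.583, 0.813, 0.0]
force: [-0.1, 0.8, 5.3]
grip_width: 0.413
grip_force: 29.6
time_s: 6.65
eef_pos: [573.9, -153.3, 144.2]
ee_rot: [0.007, 0.583, 0.813, 0.001]
force: [0.3, -0.8, -1.1]
grip_width: 0.412
grip_force: 30.1
```

```bash
python3 -m handwheel '[[[1,0.1,0.93,0,0],[1,0.1,0.93,0,0],[1,0.1,0.93,0,0],[1,0.1,0.93,0,0],[1,0.1,0.93,0,0],[1,0.1,0.93,0,0],[1,0.1,0.93,0,0],[1,0.1,0.93,0,0],[1,0.1,0.93,0,0],[1,0.1,0.93,0,0]]]'
python3 -m handwheel '[[[1,0,0,-0.6,0],[1,0,0,-0.4,0],[1,0,0,0,0],[1,0,0,0,0]]]'
python3 - <<'E'
from h import *
c=optics.capture('wrist'); cv2.imwrite('pics/w5.png',c['img'])
E
```

```text
time_s: 7.65
eef_pos: [621.0, 315.0, 137.2]
ee_rot: [0.0, 0.583, 0.813, 0.0]
force: [1.0, -1.0, -1.0]
grip_width: 0.413
grip_force: 30.1
time_s: 8.05
eef_pos: [621.4, 312.9, 87.4]
ee_rot: [0.0, 0.583, 0.813, 0.0]
force: [1.0, -0.0, 0.8]
grip_width: 0.412
grip_force: 30.2
```

View pics/w5.png

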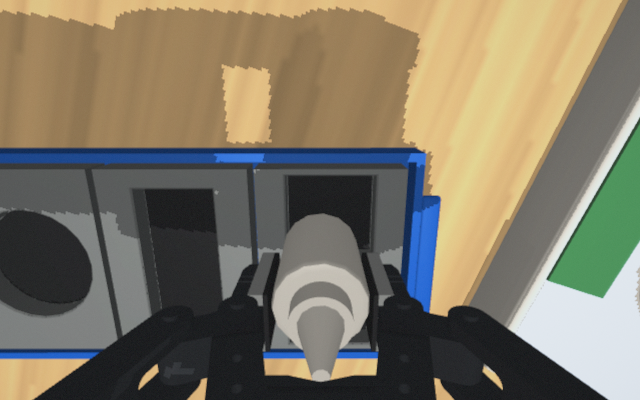

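The bottle is upright in the grip above the far square pocket, whose rim corners are at (286,176) and (376,176). I'll recheck the pocket position from this close view.

```bash
python3 - <<'E'
from h import *
c=optics.capture('wrist')
a=ray(c,286,176,25)[:2];b=ray(c,376,176,25)[:2];print(a,b,np.linalg.norm(b-a),np.degrees(np.arctan2(*(b-a)[::-1])))
e=(b-a)/np.linalg.norm(b-a); n=np.array([e[1],-e[0]]); m=(a+b)/2+27*n; print('L',m,'R',m+62*n, ctrl.sense()['eef_pos'])
r=[ray(c,u,v,25)[:2] for u,v in((145,189),(215,190))];print('slot edge',r)
E
```

```text
[593.02619014 332.49063396] [643.26422959 349.37347009] 52.998969460161916 18.575274104661613
L [626.7460672  315.33859089] R [646.49618405 256.56842087] [621.87887748 312.9079604   88.37451995]
slot edge [array([515.95732345, 298.27458693]), array([555.48596467, 310.90504662])]
```

```bash
python3 -m handwheel '[[[1,0.1,0.04,-0.3,0],[1,0,0,-0.4,0],[1,0,0,-0.2,0],[1,0,0,-0.12,0],[1,0,0,-0.04,0],[1,0,0,0,0],[1,0,0,0,0]]]'
```

```text
time_s: 8.85
eef_pos: [626.4, 315.1, 33.9]
ee_rot: [0.0, 0.583, 0.813, 0.001]
force: [0.6, -0.3, 2.2]
grip_width: 0.411
grip_force: 30.2
```

```bash
python3 -m handwheel '[[[1,0,0,-0.03,0],[1,0,0,0,0]]]'
python3 -m handwheel '[[[-0.3,0,0,0,0],[-0.3,0,0,0,0],[-0.3,0,0,0,0],[-0.3,0,0,0,0]]]'
python3 -m handwheel '[[[-0.3,0,0,0.8,0],[-0.3,0,0,0.9,0],[-0.3,0,0,0.9,0],[-0.3,0,0,0,0]]]'
python3 - <<'E'
from h import *
c=optics.capture('wrist'); cv2.imwrite('pics/w6.png',c['img'])
E
```

```text
time_s: 9.05
eef_pos: [626.4, 315.2, 33.9]
ee_rot: [0.001, 0.583, 0.813, 0.001]
force: [-4.9, -1.9, 11.5]
grip_width: 0.409
grip_force: 31.2
time_s: 9.45
eef_pos: [626.0, 314.9, 31.5]
ee_rot: [-0.0, 0.583, 0.813, -0.0]
force: [0.1, -0.3, -0.1]
grip_width: 0.649
grip_force: 0.0
time_s: 9.85
eef_pos: [628.3, 315.7, 169.4]
ee_rot: [0.004, 0.583, 0.813, 0.005]
force: [0.7, -0.0, -0.5]
grip_width: 0.654
grip_force: 0.0
```

View pics/w6.png

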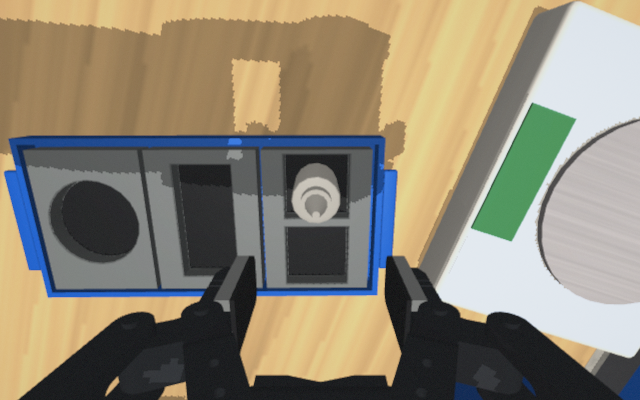

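Dropper 1 stands upright in the far square pocket at (316,195). Next is dropper B at (653,-266).

```bash
python3 -m handwheel '[[[-0.4,0.05,-0.97,0,0],[-0.4,0.05,-0.97,0,0],[-0.4,0.05,-0.97,0,0],[-0.4,0.05,-0.97,0,0],[-0.4,0.05,-0.97,0,0],[-0.4,0.05,-0.97,0,0],[-0.4,0.05,-0.97,0,0],[-0.4,0.05,-0.97,0,0],[-0.4,0.05,-0.97,0,0],[-0.4,0.05,-0.97,0,0]]]'
python3 -m handwheel '[[[-0.4,0,-0.97,0,0],[-0.4,0,-0.96,0,0],[-0.4,0,0,0,0],[-0.4,0,0,0,0]]]'
python3 - <<'E'
from h import *
c=optics.capture('wrist'); cv2.imwrite('pics/w7.png',c['img'])
im=c['img'].astype(int); b,g,r=im[...,0],im[...,1],im[...,2]
m=((b>95)&(r-b<25)).astype(np.uint8)
for k in cv2.findContours(m,cv2.RETR_EXTERNAL,cv2.CHAIN_APPROX_NONE)[0]:
    if cv2.contourArea(k)>300: print(cv2.boundingRect(k),cv2.contourArea(k))
print(proj(c,[653.3,-266,56]),proj(c,[653.3,-266,0]),proj(c,[653.3,-266,88]))
E
```

```text
time_s: 10.9
eef_pos: [650.3, -171.9, 160.3]
ee_rot: [-0.001, 0.583, 0.813, -0.0]
force: [0.2, 0.5, -0.7]
grip_width: 0.699
grip_force: 0.0
time_s: 11.3
eef_pos: [650.3, -267.2, 159.9]
ee_rot: [-0.001, 0.583, 0.812, 0.0]
force: [-0.2, 0.8, -0.5]
grip_width: 0.701
grip_force: 0.0
(584, 279, 56, 97) 1551.5
(470, 254, 93, 71) 4718.0
(113, 239, 56, 50) 1205.0
(302, 166, 48, 60) 2160.0
(144, 124, 78, 75) 4537.5
(0, 75, 22, 81) 1029.5
(24, 70, 60, 79) 617.5
(609, 37, 31, 69) 578.5
(379, 19, 73, 63) 3064.0
(592, 0, 40, 50) 785.0
[326.24176521 201.6459405 ] [325.24383161 183.53383787] [327.02367515 215.83729852]
```

View pics/w7.png

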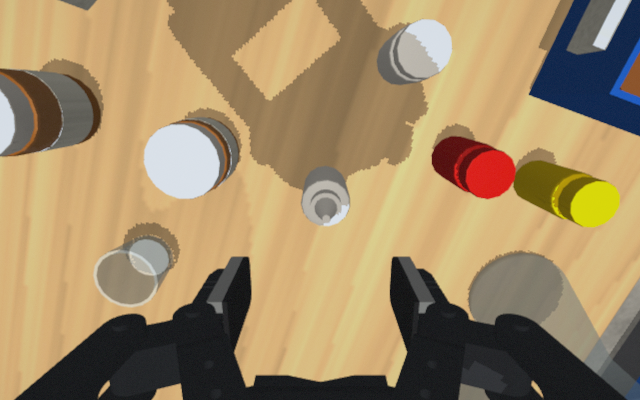

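The dropper's shoulder circle is at (326,202), where it was predicted. Descending.

```bash
python3 -m handwheel '[[[-0.4,0.05,0.02,-0.8,0],[-0.4,0,0,-0.8,0],[-0.4,0,0,-0.7,0],[-0.4,0,0,-0.3,0],[-0.4,0,0,-0.15,0],[-0.4,0,0,0,0]]]'
python3 -m handwheel '[[[1,0,0,0,0],[1,0,0,0,0],[1,0,0,0,0],[1,0,0,0,0],[1,0,0,0,0],[1,0,0,0,0]]]'
python3 -m handwheel '[[[1,0,0,0.5,0],[1,0,0,0.9,0],[1,0,0,0.9,0],[1,0,0,0.2,0],[1,0,0,0,0]]]'
```

```text
time_s: 11.95
eef_pos: [653.9, -265.0, 24.7]
ee_rot: [0.0, 0.582, 0.813, 0.0]
force: [0.0, -0.0, 0.5]
grip_width: 0.701
grip_force: 0.0
time_s: 12.55
eef_pos: [654.4, -266.0, 26.4]
ee_rot: [0.002, 0.583, 0.813, 0.0]
force: [-0.7, 0.9, 7.2]
grip_width: 0.409
grip_force: 30.2
time_s: 13.05
eef_pos: [654.1, -265.9, 151.7]
ee_rot: [0.002, 0.583, 0.813, 0.0]
force: [-0.2, -0.5, -1.1]
grip_width: 0.413
grip_force: 30.1
```

```bash
python3 -m handwheel '[[[1,-0.02,0.95,0,0],[1,-0.02,0.95,0,0],[1,-0.02,0.95,0,0],[1,-0.02,0.95,0,0],[1,-0.02,0.95,0,0],[1,-0.02,0.95,0,0],[1,-0.02,0.95,0,0],[1,-0.02,0.95,0,0],[1,0,0.95,0,0],[1,0,0.95,0,0]]]'
python3 -m handwheel '[[[1,0,0.94,0,0],[1,0,0,0,0],[1,0,0,0,0]]]'
```

```text
time_s: 14.05
eef_pos: [644.4, 211.2, 147.0]
ee_rot: [-0.001, 0.583, 0.813, -0.001]
force: [1.6, 0.2, -0.2]
grip_width: 0.409
grip_force: 30.2
time_s: 14.35
eef_pos: [644.6, 257.1, 146.9]
ee_rot: [-0.001, 0.582, 0.813, -0.001]
force: [-0.2, -0.2, -1.7]
grip_width: 0.415
grip_force: 30.3
```

```bash
python3 -m handwheel '[[[1,0.04,-0.02,-0.6,0],[1,0,0,-0.8,0],[1,0,0,-0.5,0],[1,0,0,-0.2,0],[1,0,0,-0.08,0],[1,0,0,-0.04,0],[1,0,0,0,0]]]'
```

```text
time_s: 15.05
eef_pos: [648.1, 255.3, 39.5]
ee_rot: [0.001, 0.583, 0.813, 0.001]
force: [-0.7, -0.5, -0.1]
grip_width: 0.411
grip_force: 30.3
```

```bash
python3 -m handwheel '[[[1,-0.03,0.02,-0.04,0],[1,0,0,-0.04,0],[1,0,0,0,0]]]'
```

```text
time_s: 15.35
eef_pos: [646.4, 256.8, 36.4]
ee_rot: [0.001, 0.583, 0.813, 0.001]
force: [-5.2, -1.0, 9.5]
grip_width: 0.415
grip_force: 31.1
```

```bash
python3 -m handwheel '[[[-0.3,0,0,0,0],[-0.3,0,0,0,0],[-0.3,0,0,0,0],[-0.3,0,0,0,0],[-0.3,0,0,0.8,0],[-0.3,0,0,0.9,0],[-0.3,0,0,0.9,0]]]'
python3 -m handwheel '[[[-0.8,-0.2,-0.93,0,0.3],[-0.8,-0.2,-0.93,0,0.3],[-0.8,-0.2,-0.93,0,0.3],[-0.8,-0.2,-0.93,0,0.3],[-0.8,-0.2,-0.93,0,0.3],[-0.8,-0.2,-0.93,0,0.3],[-0.8,-0.2,-0.93,0,0.3],[-0.8,-0.2,-0.93,0,0.3],[-0.8,-0.2,-0.93,0,0.3],[-0.8,-0.1,-0.93,0,0]]]'
python3 -m handwheel '[[[-0.8,0,-0.93,0,0],[-0.8,0,-0.3,0,0],[-0.8,0,0,0,0],[-0.8,0,0,0,0]]]'
python3 - <<'E'
from h import *
c=optics.capture('wrist'); cv2.imwrite('pics/w8.png',c['img'])
im=c['img'].astype(int); b,g,r=im[...,0],im[...,1],im[...,2]
m=((b>120)&(r-b<25)).astype(np.uint8)
for k in cv2.findContours(m,cv2.RETR_EXTERNAL,cv2.CHAIN_APPROX_NONE)[0]:
    if cv2.contourArea(k)>800:
        (x,y),q=cv2.minEnclosingCircle(k); print((x,y),q,ray(c,x,y,58).round(1),'d',2*np.linalg.norm(ray(c,x+q,y,58)-ray(c,x,y,58)))
d=optics.capture('side'); cv2.imwrite('pics/s8.png',np.hstack([cv2.resize(c['img'][:,:],(400,250)),cv2.resize(d['img'][90:190,180:340],(400,250),interpolation=cv2.INTER_CUBIC)]))
E
```

```text
time_s: 16.05
eef_pos: [645.7, 256.4, 165.7]
ee_rot: [-0.0, 0.583, 0.813, -0.0]
force: [0.2, 0.4, -0.6]
grip_width: 0.647
grip_force: 0.0
time_s: 17.05
eef_pos: [550.2, -210.4, 164.5]
ee_rot: [0.0, 0.42, 0.908, 0.0]
force: [1.3, 0.1, -0.1]
grip_width: 0.902
grip_force: 0.0
time_s: 17.45
eef_pos: [551.1, -269.0, 164.1]
ee_rot: [-0.0, 0.42, 0.908, 0.0]
force: [0.2, 0.0, 0.9]
grip_width: 0.901
grip_force: 0.0
(213.3478240966797, 261.5) 26.43421173095703 [ 518.8 -359.2   58. ] d 40.43034661465624
(572.4384765625, 197.37432861328125) 26.163442611694336 [ 687.7 -149.4   58. ] d 37.93493009632905
(317.9398498535156, 199.90362548828125) 35.940067291259766 [ 548.2 -270.    58. ] d 52.153357072412355
(164.0, 96.5) 48.127532958984375 [ 423.5 -281.5   58. ] d 64.20644425374358
```

View pics/s8.png

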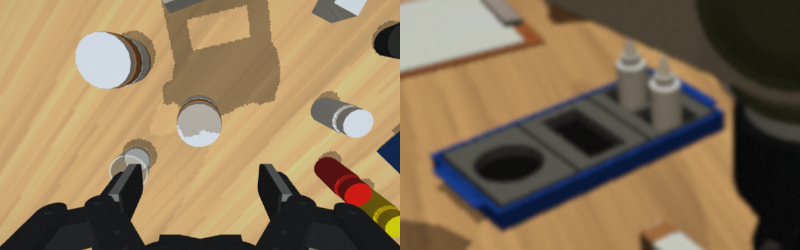

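Both droppers stand in the square pockets, and the low jar sits under the gripper at (549,-270), clear of the beaker. Descending on the jar.

```bash
python3 -m handwheel '[[[-0.8,-0.04,-0.02,-0.8,0],[-0.8,0,0,-0.8,0],[-0.8,0,0,-0.8,0],[-0.8,0,0,-0.3,0],[-0.8,0,0,-0.14,0],[-0.8,0,0,0,0]]]'
python3 -m handwheel '[[[1,0,0,0,0],[1,0,0,0,0],[1,0,0,0,0],[1,0,0,0,0],[1,0,0,0,0]]]' 45
python3 -m handwheel '[[[1,0,0,0.5,0],[1,0,0,0.9,0],[1,0,0,0.9,0],[1,0,0,0.2,0],[1,0,0,0,0]]]'
```

```text
time_s: 18.15
eef_pos: [549.6, -270.8, 23.0]
ee_rot: [0.0, 0.42, 0.908, -0.0]
force: [-0.9, -0.5, 0.9]
grip_width: 0.904
grip_force: 0.0
time_s: 18.65
eef_pos: [550.0, -271.5, 24.6]
ee_rot: [0.002, 0.42, 0.907, -0.0]
force: [-1.4, 1.0, 6.3]
grip_width: 0.635
grip_force: 47.1
time_s: 19.15
eef_pos: [549.7, -271.6, 149.9]
ee_rot: [0.002, 0.42, 0.907, -0.001]
force: [-0.7, -0.8, -1.9]
grip_width: 0.638
grip_force: 48.1
```

```bash
python3 -m handwheel '[[[1,-0.18,0.93,0,0],[1,-0.18,0.93,0,0],[1,-0.18,0.93,0,0],[1,-0.18,0.93,0,0],[1,-0.18,0.93,0,0],[1,-0.18,0.93,0,0],[1,-0.18,0.93,0,0],[1,-0.18,0.93,0,0],[1,-0.18,0.93,0,0],[1,-0.18,0.93,0,0]]]'
python3 -m handwheel '[[[1,0,0.66,0,0],[1,0,0,-0.6,0],[1,0,0,0,0],[1,0,0,0,0]]]'
python3 - <<'E'
from h import *
c=optics.capture('wrist'); cv2.imwrite('pics/w9.png',c['img'])
print(proj(c,[459.3,226.2,25]))
E
```

```text
time_s: 20.15
eef_pos: [457.6, 195.6, 146.0]
ee_rot: [-0.001, 0.42, 0.907, -0.001]
force: [1.1, -0.6, -0.1]
grip_width: 0.63
grip_force: 48.1
time_s: 20.55
eef_pos: [458.5, 226.5, 116.6]
ee_rot: [-0.001, 0.42, 0.907, -0.001]
force: [0.3, -0.6, -1.0]
grip_width: 0.636
grip_force: 48.1
[322.96144952 208.31586167]
```

View pics/w9.png

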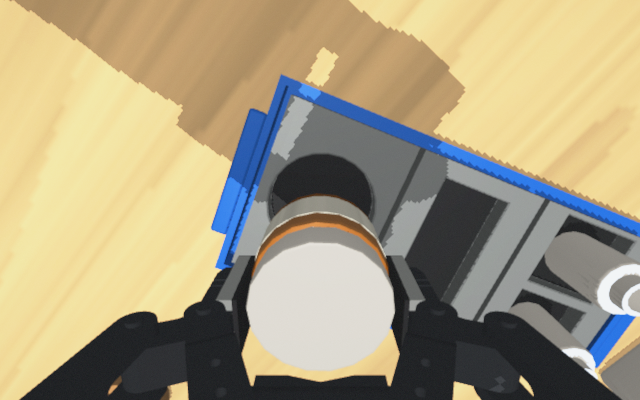

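The jar is held upright, and the round pocket spans columns 267–376, centred where predicted (322). Lowering.

```bash
python3 -m handwheel '[[[1,0,0,-0.6,0],[1,0,0,-0.6,0],[1,0,0,-0.24,0],[1,0,0,-0.1,0],[1,0,0,-0.04,0],[1,0,0,0,0],[1,0,0,0,0]]]'
```

```text
time_s: 21.3
eef_pos: [459.6, 227.1, 39.3]
ee_rot: [0.001, 0.42, 0.907, 0.001]
force: [0.6, 0.8, -0.3]
grip_width: 0.633
grip_force: 48.1
```

```bash
python3 -m handwheel '[[[1,0,0,-0.05,0],[1,0,0,-0.04,0],[1,0,0,0,0],[1,0,0,0,0]]]'
```

```text
time_s: 21.7
eef_pos: [459.2, 227.1, 34.6]
ee_rot: [0.0, 0.42, 0.908, 0.0]
force: [-3.2, -1.3, 7.5]
grip_width: 0.634
grip_force: 49.0
```

```bash
python3 -m handwheel '[[[-0.8,0,0,0,0],[-0.8,0,0,0,0],[-0.8,0,0,0,0],[-0.8,0,0,0,0],[-0.8,0,0,0.8,0],[-0.8,0,0,0.9,0],[-0.8,0,0,0.9,0]]]'
python3 -m handwheel '[[[-0.4,-0.02,-0.76,0,-0.89],[-0.4,-0.02,-0.76,0,-0.89],[-0.4,-0.02,-0.76,0,-0.89],[-0.4,-0.02,-0.76,0,-0.89],[-0.4,-0.02,-0.76,0,-0.89],[-0.4,-0.02,-0.76,0,-0.89],[-0.4,-0.02,-0.76,0,-0.89],[-0.4,-0.02,-0.76,0,-0.89],[-0.4,-0.02,-0.76,0,-0.89],[-0.4,-0.02,-0.76,0,-0.89]]]'
python3 -m handwheel '[[[-0.4,0,0,0,0],[-0.4,0,0,0,0]]]'
python3 - <<'E'
from h import *
c=optics.capture('wrist'); d=optics.capture('side')
k=np.array([.515,.857]);n=np.array([k[1],-k[0]]);o=np.array([446,-154.])
P=[proj(c,[*(o+a*40*k+b*15*n),50]).astype(int) for a,b in((1,1),(1,-1),(-1,-1),(-1,1))]; print(P)
cv2.imwrite('pics/w10.png',np.hstack([c['img'][:,90:510],cv2.resize(d['img'][90:190,190:330],(380,400))]))
E
```

```text
time_s: 22.4
eef_pos: [458.7, 226.9, 165.3]
ee_rot: [-0.0, 0.42, 0.907, -0.0]
force: [1.4, -0.2, -0.0]
grip_width: 0.906
grip_force: 0.0
time_s: 23.4
eef_pos: [448.7, -154.6, 163.8]
ee_rot: [0.0, 0.871, 0.491, 0.0]
force: [0.6, 0.2, -0.5]
grip_width: 0.698
grip_force: 0.0
time_s: 23.6
eef_pos: [448.8, -153.3, 163.6]
ee_rot: [-0.0, 0.87, 0.493, -0.0]
force: [-0.1, -0.0, 0.7]
grip_width: 0.703
grip_force: 0.0
[array([338, 146]), array([296, 146]), array([298, 249]), array([337, 249])]
```

View pics/w10.png

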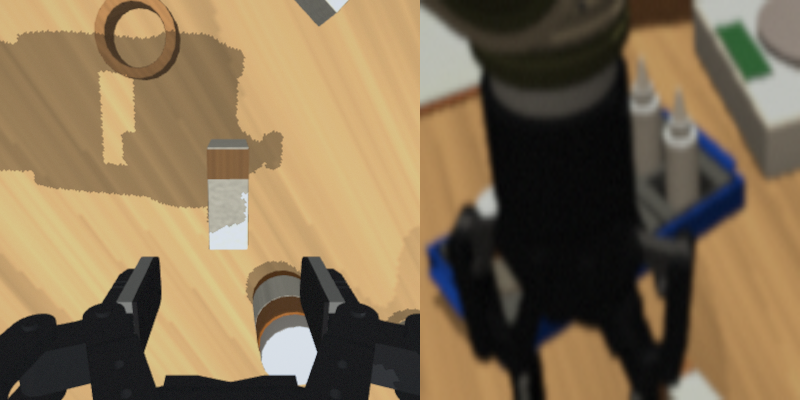

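The carton's top face spans image columns 298–338 and rows 148–249, matching the prediction and square to the fingers. Picking it.

```bash
python3 -m handwheel '[[[-0.4,-0.05,-0.01,-0.8,0],[-0.4,0,0,-0.8,0],[-0.4,0,0,-0.8,0],[-0.4,0,0,-0.3,0],[-0.4,0,0,-0.14,0],[-0.4,0,0,0,0]]]'
python3 -m handwheel '[[[1,0,0,0,0],[1,0,0,0,0],[1,0,0,0,0],[1,0,0,0,0],[1,0,0,0,0],[1,0,0,0,0]]]' 40
python3 -m handwheel '[[[1,0,0,0.5,0],[1,0,0,0.9,0],[1,0,0,0.9,0],[1,0,0,0.2,0],[1,0,0,0,0]]]'
```

```text
time_s: 24.3
eef_pos: [446.6, -152.8, 21.6]
ee_rot: [-0.0, 0.869, 0.494, -0.0]
force: [-0.5, 0.2, 0.1]
grip_width: 0.695
grip_force: 0.0
time_s: 24.9
eef_pos: [447.2, -153.8, 23.0]
ee_rot: [0.001, 0.87, 0.493, 0.001]
force: [0.1, 1.8, 5.7]
grip_width: 0.342
grip_force: 40.4
time_s: 25.4
eef_pos: [447.1, -153.9, 148.3]
ee_rot: [0.002, 0.87, 0.493, 0.001]
force: [0.7, 0.1, -1.8]
grip_width: 0.347
grip_force: 40.0
```

```bash
python3 -m handwheel '[[[1,0.2,0.82,0,0.62],[1,0.2,0.82,0,0.62],[1,0.2,0.82,0,0.62],[1,0.2,0.82,0,0.62],[1,0.2,0.82,0,0.62],[1,0.2,0.82,0,0.62],[1,0.2,0.82,0,0.62],[1,0.2,0.82,0,0.62],[1,0.2,0.82,0,0.62],[1,0.2,0.82,0,0.62]]]'
python3 -m handwheel '[[[1,0,0,-0.4,0],[1,0,0,0,0],[1,0,0,0,0]]]'
python3 - <<'E'
from h import *
c=optics.capture('wrist'); cv2.imwrite('pics/w11.png',c['img'])
e=np.array([np.cos(np.radians(18.6)),np.sin(np.radians(18.6))]);n=np.array([-e[1],e[0]]);o=np.array([548,256.])
print([proj(c,[*(o+a*24*e+b*50*n),25]).astype(int) for a,b in((-1,1),(1,1))])
E
```

```text
time_s: 26.4
eef_pos: [545.9, 258.0, 144.4]
ee_rot: [-0.001, 0.581, 0.814, -0.001]
force: [0.0, -0.4, -1.0]
grip_width: 0.342
grip_force: 39.9
time_s: 26.7
eef_pos: [545.9, 255.8, 125.4]
ee_rot: [-0.001, 0.583, 0.812, -0.001]
force: [-0.1, 0.4, -0.9]
grip_width: 0.341
grip_force: 40.0
[array([289, 132]), array([361, 132])]
```

View pics/w11.png

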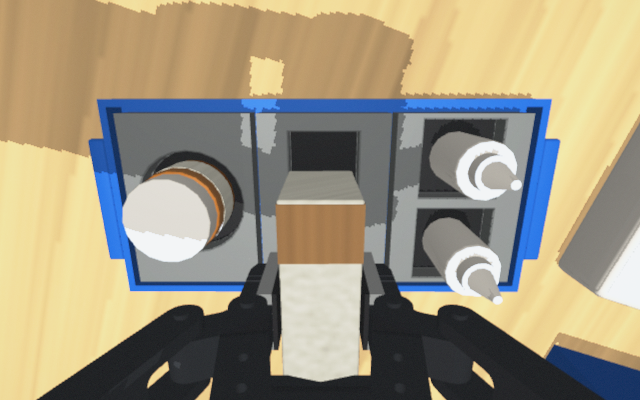

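The carton is held level over the slot, whose rim corners are at (289,131) and (359,131) as predicted. The jar and both droppers are in place. Lowering.

```bash
python3 -m handwheel '[[[1,0.03,0,-0.6,0],[1,0,0,-0.6,0],[1,0,0,-0.36,0],[1,0,0,-0.14,0],[1,0,0,-0.06,0],[1,0,0,0,0],[1,0,0,0,0]]]'
python3 -m handwheel '[[[1,0,0,-0.05,0],[1,0,0,-0.04,0],[1,0,0,0,0]]]'
```

```text
time_s: 27.45
eef_pos: [548.6, 256.5, 40.0]
ee_rot: [0.001, 0.583, 0.813, 0.001]
force: [0.1, -1.0, -1.0]
grip_width: 0.346
grip_force: 40.0
time_s: 27.75
eef_pos: [547.9, 256.5, 34.1]
ee_rot: [-0.0, 0.583, 0.813, -0.0]
force: [-0.1, 0.5, -1.4]
grip_width: 0.343
grip_force: 40.0
```

```bash
python3 -m handwheel '[[[1,0,0,-0.04,0],[1,0,0,0,0],[1,0,0,0,0]]]'
python3 -m handwheel '[[[-0.3,0,0,0,0],[-0.3,0,0,0,0],[-0.3,0,0,0,0],[-0.3,0,0,0,0],[-0.3,0,0,0.6,0],[-0.3,0,0,0.9,0],[-0.3,0,0,0.9,0],[-0.3,0,0,0.9,0],[-0.3,0,0,0,0]]]'
python3 -m handwheel '[[[-0.3,-0.6,-0.6,0,0],[-0.3,-0.6,-0.6,0,0],[-0.3,0,-0.6,0,0],[-0.3,0,0,0,0],[-0.3,0,0,0,0]]]'
python3 - <<'E'
from h import *
c=optics.capture('wrist'); d=optics.capture('side')
cv2.imwrite('pics/w12.png',np.hstack([cv2.resize(c['img'],(400,250)),cv2.resize(d['img'][90:360,190:450],(400,415))[:250]]))
E
```

```text
time_s: 28.05
eef_pos: [548.2, 256.5, 33.0]
ee_rot: [0.0, 0.583, 0.813, 0.0]
force: [-2.2, 0.2, 5.1]
grip_width: 0.342
grip_force: 40.8
time_s: 28.95
eef_pos: [550.2, 257.1, 204.0]
ee_rot: [0.004, 0.583, 0.813, 0.004]
force: [0.4, -0.0, 0.2]
grip_width: 0.647
grip_force: 0.0
time_s: 29.45
eef_pos: [488.1, 166.3, 197.0]
ee_rot: [-0.0, 0.583, 0.812, 0.0]
force: [0.3, -0.2, -0.6]
grip_width: 0.65
grip_force: 0.0
```

View pics/w12.png

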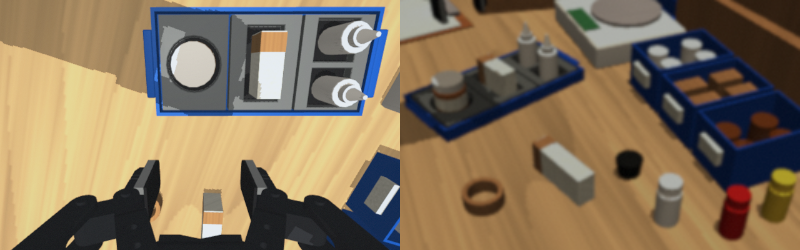

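All four items stand upright in their pockets, and the look-alikes in view (the long carton and the flat-capped bottle) are undisturbed. Handing in.

```bash
python3 -c "
from rig import ctrl
print(ctrl.finish_job())"
```

```text
the job is handed in; nothing more can be done
None
```

I packed the order and handed the job in after about 30 s of robot time: both droppers are in the square pockets, the low jar in the round one and the short carton in the oblong one, all upright, and I didn't touch the look-alikes.

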